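# Rack the weld test plates by thickness

## Robot

A 6-joint arm with a two-finger parallel gripper is mounted at the origin on the work surface. World frame = base frame: x ahead of the robot, y to its left, z up, the work surface at z = 0. Lengths are in m, angles in degrees, forces in N, time in s.
With the tool pointing down it reaches from about 0.25 to 0.725 m from the base axis. Payload 9.7 kg.
Tool frame: the origin (TCP) lies at the very end of the fingers, on their centre line; the grasp point (between the pads) lies 19 mm behind it; z points along the fingers, y is the direction in which the jaws open and shut (so a half turn about z gives the same grasp; the last joint's range is limited). The gripper opens to 85 mm and grips with 20 to 120 N. Pads are 22 mm wide; open, the fingers measure 114 mm over their backs; the gripper's body (76 mm by 85 mm) begins 54 mm behind the grasp point. The pads swing forward as they close: fully open they stand 13 mm farther back than shut.
Start: joints at [75.459, 4.979, 10.078, 95.1, 0, 90], TCP at [0.138, 0.532, 0.231] pointing down, gripper open.
Joint ranges: [-179.16, 179.16], [-48.56, 103.87], [-65.8, 70.77], [-126.05, 130.52], [-82.76, 87.17], [-180, 180]. Speed limits (degrees/s): [127.2, 127.2, 147.25, 180, 180, 180].

## Interface

Orientations are given as [roll, pitch, yaw] about the fixed x, y, z axes, in that order (R = Rz(yaw) Ry(pitch) Rx(roll)).
In Python, from workcell import bot gives the robot as it stands.
- The arm moves only by the shell command python3 -m pendant 'ROWS' [FORCE]. ROWS is JSON, a list that holds one entry, the list of rows, each a list of 7 numbers: the shift along the tool's x, y, z in cm, then the turn, a rotation vector about the tool's x, y, z in rad, then the opening in per cent of the stroke, from 0 (shut) to 100 (fully open). In form: [[[dx, dy, dz, ax, ay, az, gripper], ...]]. A call has 1 to 5 rows; each row shifts and turns the pose as measured when the row begins, along the tool's axes as they then stand; what a row does not reach is not made up. A row lasts 1/12 s, in which the tool goes at most 41.7 mm and 7.16 degrees, less where a joint would pass 70% of its speed; a pose out of reach is approached as far as the arm can. A call with a gripper value outside its range is refused whole. The fingers move at their own pace and stop on an object; FORCE is the grip in N (left out, the last holds). Time passes only in rows, so rows that do not move let the fingers close. It gives the time, the measured TCP pose, the force and the opening at its end, in the units of the state.
- bot.get_obs(): the state, without advancing time (a new reading comes with each control period).
- bot.camera(name): name is "scene" or "top" or "wrist"; returns the picture (384x512x3 uint8, red, green, blue); there is no depth.
- bot.get_calibration(name): a dict with "intrinsics" (3x3 intrinsics, pixels), "D" ([k1, k2, p1, p2, k3] as OpenCV has them; the pictures are not rectified), "pose" (4x4, takes a point from camera to world coordinates); the wrist camera has in their place "T_tool_cam" (4x4, takes a point from camera to tool coordinates, whose origin is the TCP and whose axes are the flange's). Camera axes: x right, y down, z forward; pixel columns grow to the right and rows downward; lengths in m; the calibration is good to about 2 mm. A picture is of the moment at which its call begins: read the wrist's pose just before it. get_calibration takes no time and is no camera call.
- bot.job_done(): hands the job in, once; it reports no verdict.
Trained networks look in the newest picture that a camera, given by its name, has taken for a name from the list of things; names that differ only in an ending like _2 or _b are one class to them, and where a whole thing is asked for, a point or a joint stands for the part that bears it (a point fixed in the world has none). Each returns a list of dicts, best first, with "confidence" (0 to 1); they miss things now and then, are a little off and sometimes report something else, mostly with a low value. They report only what shows in the picture. A call takes as long as a camera call. They do not tell look-alikes from the thing itself.
- bot.masks_of(camera, thing): "pixels" (384x512 bool, what is visible of it) and "extent" ([left, top, right, bottom] in pixels, round what is visible of it).
- bot.mark_of(camera, thing): "uv" ([column, row] in pixels: a listed point, or the origin of a listed thing).
The state is a dict: "time": time; "q": joint angles; "qd": joint speeds; "joint_efforts": joint torques, N m; "ee_pos": TCP position; "tcp_rot": TCP orientation; "wrist_force": force on the tool from outside, world axes, zero at the start; "torque": the same for the moment, N m; "opening": finger opening in m.
Only numpy, scipy, OpenCV 4.12 (cv2) and the standard library are available. Lean on these libraries where they do the work, as an engineer would, in place of code of your own. Each camera call takes 0.05 s, during which the arm holds its last target. There are 200 camera calls.

## Task

Put the four plain rectangular aluminium test plates away in the slotted stands, each on its long edge in the stand whose slot matches its thickness (every slot is 6 mm wider than its plate): standing upright, down on the slot's floor, and centred along the slot. Leave the angle offcut and the square-tube offcut, which stand among the plates, where they are.

Things in the scene. Friction and masses are not known exactly. Their poses are not given: they have to be found in the camera images.
- plate12: Loose plain solid rectangular aluminium plate, 12 mm thick (its y), 70 mm long (its x), 60 mm tall (its z), standing on its long edge on the bench, about 136 g. Origin at the centre of its underside; z up. Top face is a plain 70 x 12 mm rectangle from above.
- plate20: Loose plain solid rectangular aluminium plate, 20 mm thick (its y), 70 mm long (its x), 60 mm tall (its z), standing on its long edge on the bench, about 227 g. Origin at the centre of its underside; z up. Top face is a plain 70 x 20 mm rectangle from above.
- plate28: Loose plain solid rectangular aluminium plate, 28 mm thick (its y), 70 mm long (its x), 60 mm tall (its z), standing on its long edge on the bench, about 318 g. Origin at the centre of its underside; z up. Top face is a plain 70 x 28 mm rectangle from above.
- plate36: Loose plain solid rectangular aluminium plate, 36 mm thick (its y), 70 mm long (its x), 60 mm tall (its z), standing on its long edge on the bench, about 408 g. Origin at the centre of its underside; z up. Top face is a plain 70 x 36 mm rectangle from above.
- stand12: Fixed slotted steel stand for the 12 mm plate: an open-ended slot 18 mm wide (across its y), 80 mm long (along its x), between two 5 mm walls on a base 80 x 44 mm. Origin: centre of its underside, on the bench; slot floor 6 mm above it. Walls stand upright to 22 mm above the bench, then lips flare outward to 31 mm, where the mouth is 30 mm wide.
- stand20: Fixed slotted steel stand for the 20 mm plate: an open-ended slot 26 mm wide (across its y), 80 mm long (along its x), between two 5 mm walls on a base 80 x 52 mm. Origin: centre of its underside, on the bench; slot floor 6 mm above it. Walls stand upright to 22 mm above the bench, then lips flare outward to 31 mm, where the mouth is 38 mm wide.
- stand28: Fixed slotted steel stand for the 28 mm plate: an open-ended slot 34 mm wide (across its y), 80 mm long (along its x), between two 5 mm walls on a base 80 x 60 mm. Origin: centre of its underside, on the bench; slot floor 6 mm above it. Walls stand upright to 22 mm above the bench, then lips flare outward to 31 mm, where the mouth is 46 mm wide.
- stand36: Fixed slotted steel stand for the 36 mm plate: an open-ended slot 42 mm wide (across its y), 80 mm long (along its x), between two 5 mm walls on a base 80 x 68 mm. Origin: centre of its underside, on the bench; slot floor 6 mm above it. Walls stand upright to 22 mm above the bench, then lips flare outward to 31 mm, where the mouth is 54 mm wide.
- angle_offcut: Loose aluminium angle offcut standing on end, 50 mm tall; from above an L with legs 45 mm by 45 mm, 6 mm thick. Origin at the centre of the 45 mm square on its underside. Not to be moved.
- tube_offcut: Loose aluminium square-tube offcut standing on end, 50 mm tall; from above a hollow 40 mm square with 4 mm walls. Origin at the centre of its underside. Not to be moved.
There are look-alikes about, which are no part of the job. Leave any green or pink look-alike of the plate20 alone.

How it is judged (in metres and radians):
At the end, for the whole second after the job is handed in: Each of the four plates stands in the slot that matches its thickness: on the slot floor (within 4 mm), within 15 mm of the slot's middle along it and 8 mm across, in line with it and upright within about 8 degrees, at rest; the two offcuts are still standing within 30 mm of where they were (x of plate12 in the frame of stand12 between -0.015 and 0.015 m and y of plate12 in the frame of stand12 between -0.008 and 0.008 m and z of plate12 in the frame of stand12 below 0.01 m and angle between each of plate12, plate20, plate28, plate36's own z axis and vertical below 0.15 rad and angle between the x axis of plate12 and the x axis of stand12, either way round below 0.15 rad and linear speed of each of plate12, plate20, plate28, plate36 below 0.03 m/s and angular speed of each of plate12, plate20, plate28, plate36 below 0.5 rad/s and x of plate20 in the frame of stand20 between -0.015 and 0.015 m and y of plate20 in the frame of stand20 between -0.008 and 0.008 m and z of plate20 in the frame of stand20 below 0.01 m and angle between the x axis of plate20 and the x axis of stand20, either way round below 0.15 rad and x of plate28 in the frame of stand28 between -0.015 and 0.015 m and y of plate28 in the frame of stand28 between -0.008 and 0.008 m and z of plate28 in the frame of stand28 below 0.01 m and angle between the x axis of plate28 and the x axis of stand28, either way round below 0.15 rad and x of plate36 in the frame of stand36 between -0.015 and 0.015 m and y of plate36 in the frame of stand36 between -0.008 and 0.008 m and z of plate36 in the frame of stand36 below 0.01 m and angle between the x axis of plate36 and the x axis of stand36, either way round below 0.15 rad and not (distance of angle_offcut from where it was at the start of the episode above 0.03 m) and not (distance of tube_offcut from where it was at the start of the episode above 0.03 m) and not (angle between angle_offcut's own z axis and vertical above 0.4 rad) and not (angle between tube_offcut's own z axis and vertical above 0.4 rad)); the robot touches nothing.
It fails at once if the angle or tube offcut is moved more than 30 mm or knocked over (distance of any of angle_offcut, tube_offcut from where it was at the start of the episode above 0.03 m or angle between any of angle_offcut, tube_offcut's own z axis and vertical above 0.4 rad).
It also fails if it takes over 112 s, if anything falls off the work surface, if the arm or the gripper's body presses on something with over 40 N, if the wrist force passes 120 N, or if a joint passes its speed limit or range.

## Working session

There is one attempt and no reset: what is moved stays moved. The work goes in short steps, Python scripts to look and compute and a shell command to move; the robot and the scene stay as the last step left them, time stands still between calls to the robot, and variables do not carry over. Pictures are saved under pics/ and viewed, about 12 in all and at most 16, crops included, and the job is handed in when it is done.

```bash
mkdir -p pics; ls; python3 - <<'E'
from workcell import bot
import cv2,numpy as np
o=bot.get_obs();print(o)
for n in("top","scene"):
    im=bot.camera(n);cv2.imwrite(f"pics/{n}0.png",im[:,:,::-1])
    c=bot.get_calibration(n);print(n,c)
print(bot.get_calibration("wrist"))
E
```

```text
pics
{'time': 0.0, 'q': array([7.54602096e+01, 5.01150484e+00, 1.00330436e+01, 9.50999448e+01,
       1.07213037e-03, 9.00001475e+01]), 'qd': array([-0.07094492, -0.04821036, -0.00175886, -0.05764428,  0.06843671,
        0.03711287]), 'joint_efforts': array([-1.31409361e-03, -5.20396936e+01,  4.64792204e+01,  1.65280985e-02,
       -9.87066232e-05, -6.78686419e-06]), 'ee_pos': array([0.13801325, 0.5321541 , 0.23056656]), 'tcp_rot': array([-1.79921594e+02, -1.07192759e-03,  1.65460061e+02]), 'wrist_force': array([-0.25689231, -0.05255551,  1.91286411]), 'torque': array([-0.02135431,  0.04346732, -0.00910911]), 'opening': 0.08548051488019424}
top {'intrinsics': array([[384.81451016,   0.        , 256.45230165],
       [  0.        , 384.81451016, 189.62603091],
       [  0.        ,   0.        ,   1.        ]]), 'D': array([-0.06297373,  0.        ,  0.        ,  0.        ,  0.        ]), 'pose': array([[-0.02565994, -0.99500501,  0.09647071,  0.39155539],
       [-0.99966589,  0.02523973, -0.00557377, -0.00987872],
       [ 0.00311103, -0.0965815 , -0.99532022,  0.93772361],
      
[... 465 characters left out ...]
.82741517, -0.56136661,  0.60424533],
       [ 0.        ,  0.        ,  0.        ,  1.        ]])}
{'intrinsics': array([[317.41883091,   0.        , 254.1916101 ],
       [  0.        , 317.41883091, 190.28739141],
       [  0.        ,   0.        ,   1.        ]]), 'D': array([0.00373264, 0.        , 0.        , 0.        , 0.        ]), 'T_tool_cam': array([[ 2.60767159e-05, -9.45804527e-01, -3.24736501e-01,
         8.31014513e-02],
       [ 9.99999031e-01,  4.76681734e-04, -1.30804837e-03,
        -6.21769554e-04],
       [ 1.39195403e-03, -3.24736152e-01,  9.45803623e-01,
        -1.43242809e-01],
       [ 0.00000000e+00,  0.00000000e+00,  0.00000000e+00,
         1.00000000e+00]])}
```

View pics/top0.png

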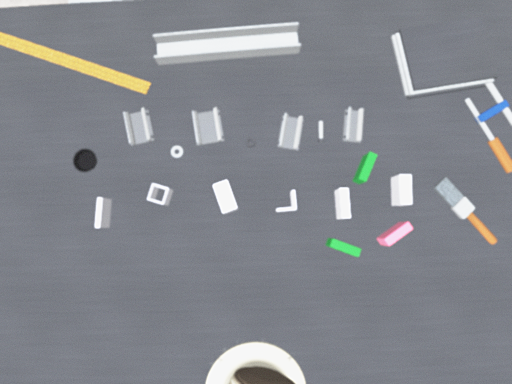

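View pics/scene0.png

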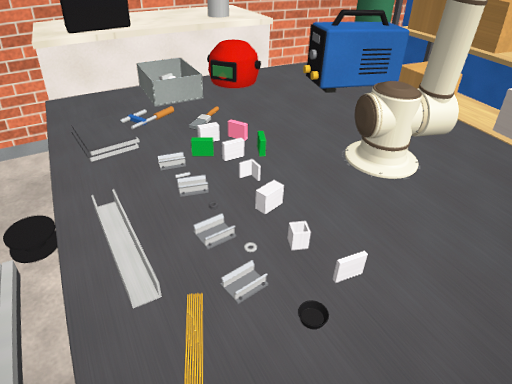

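```bash
cat > h.py <<'E'
from workcell import bot
import cv2,numpy as np
def cam(n):
    c=bot.get_calibration(n); return c
def topix2world(uv,z,n="top",pose=None):
    c=bot.get_calibration(n);P=c["pose"] if pose is None else pose
    u=cv2.undistortPoints(np.array(uv,float).reshape(-1,1,2),c["intrinsics"],c["D"]).reshape(-1,2)
    d=np.c_[u,np.ones(len(u))]@P[:3,:3].T
    t=(z-P[2,3])/d[:,2]
    return P[:3,3]+d*t[:,None]
E
python3 - <<'E'
from h import *
bot.camera("top")
names=["plate12","plate20","plate28","plate36","stand12","stand20","stand28","stand36","angle_offcut","tube_offcut"]
for n in names:
    for r in bot.masks_of("top",n)[:5]:
        m=r["pixels"].astype(np.uint8)
        z=.06 if 'plate' in n else .025 if 'stand' in n else .05
        pts=cv2.findNonZero(m).reshape(-1,2)
        w=topix2world(pts,z)[:,:2]*1000
        b=cv2.minAreaRect(w.astype(np.float32))
        print(n,round(r["confidence"],2),r["extent"],len(pts),"rect c",np.round(b[0]),"sz",np.round(b[1]),"a",round(b[2],1))
E
```

```text
plate12 0.96 [391.7, 172.6, 412.9, 205.0] 590 rect c [ 470. -349.] sz [47. 75.] a 89.9
plate12 0.95 [376.7, 219.9, 411.2, 248.7] 438 rect c [ 368. -327.] sz [33. 81.] a 34.1
plate12 0.93 [93.8, 198.0, 111.7, 226.4] 405 rect c [433. 340.] sz [32. 69.] a 85.2
plate12 0.77 [215.4, 177.1, 236.1, 212.3] 521 rect c [463.  57.] sz [73. 39.] a 17.2
plate12 0.72 [336.0, 186.5, 349.7, 218.4] 416 rect c [ 441. -211.] sz [69. 32.] a 1.9
plate20 0.96 [391.7, 172.6, 412.9, 205.0] 590 rect c [ 470. -349.] sz [47. 75.] a 89.9
plate20 0.95 [376.7, 219.9, 411.2, 248.7] 438 rect c [ 368. -327.] sz [33. 81.] a 34.1
plate20 0.93 [93.8, 198.0, 111.7, 226.4] 405 rect c [433. 340.] sz [32. 69.] a 85.2
plate20 0.77 [215.4, 177.1, 236.1, 212.3] 521 rect c [463.  57.] sz [73. 39.] a 17.2
plate20 0.72 [336.0, 186.5, 349.7, 218.4] 416 rect c [ 441. -211.] sz [69. 32.] a 1.9
plate28 0.96 [391.7, 172.6, 412.9, 205.0] 590 rect c [ 470. -349.] sz [47. 75.] a 89.9
plate28 0.95 [376.7, 219.9, 411.2, 248.7] 438 rect c [ 368. -327.] sz [33. 81.] a 34.1
plate28 0.93 [93.8, 198.0, 111.7, 226.4] 405 rect c [433. 340.] sz [
[... 1557 characters left out ...]
.4
stand28 0.56 [122.9, 107.4, 153.3, 142.9] 845 rect c [644. 269.] sz [88. 64.] a 12.6
stand36 0.91 [342.0, 106.4, 363.1, 142.3] 574 rect c [ 633. -254.] sz [45. 84.] a 84.3
stand36 0.84 [193.7, 106.5, 220.9, 149.4] 942 rect c [638. 101.] sz [86. 71.] a 9.4
stand36 0.56 [279.9, 114.5, 302.0, 148.3] 666 rect c [ 619. -101.] sz [50. 83.] a 79.4
stand36 0.56 [122.9, 107.4, 153.3, 142.9] 845 rect c [644. 269.] sz [88. 64.] a 12.6
angle_offcut 0.46 [278.2, 192.0, 297.6, 210.0] 106 rect c [442. -91.] sz [30. 58.] a 50.4
tube_offcut 0.54 [148.4, 184.3, 174.0, 207.1] 239 rect c [473. 210.] sz [51. 40.] a 70.4
tube_offcut 0.37 [390.6, 172.7, 413.3, 208.5] 639 rect c [ 469. -352.] sz [50. 73.] a 88.7
```

```bash
python3 - <<'E'
from h import *
im=cv2.imread("pics/top0.png")
cs=[(103,212),(225,197),(343,203),(402,190),(395,234)]
a=[cv2.resize(im[y-22:y+22,x-22:x+22],None,fx=6,fy=6,interpolation=cv2.INTER_CUBIC) for x,y in cs]
st=[(138,126),(207,126),(291,131),(353,124)]
b=[cv2.resize(im[y-22:y+22,x-22:x+22],None,fx=6,fy=6,interpolation=cv2.INTER_CUBIC) for x,y in st+[(287,202)]]
o=np.vstack([np.hstack(a),np.hstack(b)]);o=cv2.resize(o,(800,320),interpolation=cv2.INTER_AREA);cv2.imwrite("pics/crops.png",o)
g=im.min(2)
for x,y in cs[:4]:
    c=g[y-22:y+22,x-22:x+22]; print(np.bincount(c[c>120]//5)[24:])
E
```

```text
[596 609  71  20  13  16  17  14  17  74 118  17   3   8   3   5   4   7
   5   5   5   9   7   7  12  97  48   2]
[612 431  28  16  11  10   2   7   5   7   5   5   4   5   7   4   5   3
   5   7   7  10   5  11   8 388  82  11]
[632 451  55   9   9   5   7   5   9   5   6   3   6   3   9   7   7  11
   6   6   9   9  30  72  25 231  44   4]
[618 366  22  11   9  15  16   6  10   7   9  10   7   9   6  11   8   6
   6   9   9  12 157  32  26 329  41   1]
```

View pics/crops.png

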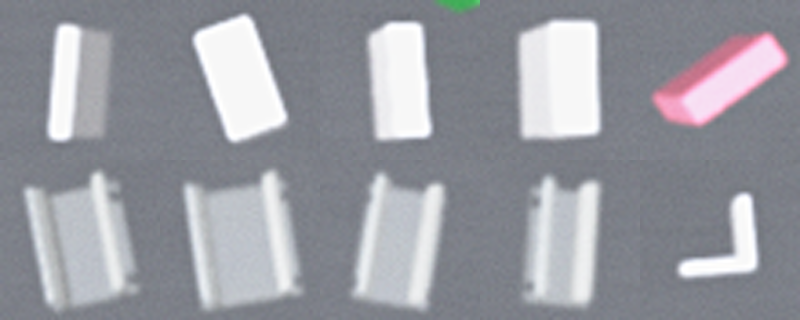

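```bash
cat >> h.py <<'E'
from scipy.optimize import minimize
def proj(p,n="top",pose=None):
    c=bot.get_calibration(n);P=np.linalg.inv(c["pose"] if pose is None else pose)
    return cv2.projectPoints(np.asarray(p,float),cv2.Rodrigues(P[:3,:3])[0],P[:3,3],c["intrinsics"],c["D"])[0].reshape(-1,2)
def box(x0,x1,y0,y1,z0,z1): return np.array([[x,y,z] for x in(x0,x1) for y in(y0,y1) for z in(z0,z1)])
def stand(t):
    h=(t+6)/2;ps=[box(-.04,.04,-h-.013,h+.013,0,.006)] if 0 else [box(-.04,.04,-(h+13e-3),h+13e-3,0,.006)]
    for s in(1,-1):
        ps.append(box(-.04,.04,s*h,s*(h+.005),0,.022))
        ps.append(np.array([[x,s*y,z] for x in(-.04,.04) for y,z in((h,.022),(h+.005,.022),(h+.006,.031),(h+.011,.031))]))
    return ps
def sil(ps,x,y,a,n,pose=None,S=4):
    R=np.array([[np.cos(a),-np.sin(a),0],[np.sin(a),np.cos(a),0],[0,0,1]])
    m=np.zeros((384*S,512*S),np.uint8)
    for p in ps:
        q=proj(p@R.T+[x,y,0],n,pose)
        cv2.fillConvexPoly(m,np.round(cv2.convexHull(((q+.5)*S).astype(np.float32))).astype(np.int32),255)
    return cv2.resize(m,(512,384),interpolation=cv2.INTER_AREA)/255.
def fit(ps,mask,x0,n,pose=None):
    f=lambda v:np.abs(sil(ps,v[0]/1e3,v[1]/1e3,np.radians(v[2]),n,pose)-mask).sum()
    s=np.array([[0,0,0],[12,0,0],[0,12,0],[0,0,10]])+np.array(x0)
    r=minimize(f,x0,method="Nelder-Mead",options=dict(initial_simplex=s,xatol=.1,fatol=.3))
    return r.x,r.fun/mask.sum()
E
python3 - <<'E'
from h import *
im=cv2.imread("pics/top0.png");g=im.min(2)
G=cv2.GaussianBlur(g,(0,0),.1)
for t,(x,y) in zip((12,36,20,28),[(103,212),(225,197),(343,203),(402,190)]):
    m=np.zeros_like(g);m[y-22:y+22,x-22:x+22]=1
    fg=((g>175 if t!=12 else g>120+15*3)&(m>0))
    top=(g>236)&(m>0)
    pts=cv2.findNonZero(top.astype(np.uint8)).reshape(-1,2)
    w=topix2world(pts,.06)[:,:2]*1000;b=cv2.minAreaRect(w.astype(np.float32))
    plate=[box(-.035,.035,-t/2e3,t/2e3,.0599,.06)]
    wts=np.clip((g.astype(float)-(180 if t==12 else 215 if t in(20,28) else 150))/((250-180) if t==12 else 32 if t in (20,28) else 95),0,1)*(m>0)
    a0=b[2] if b[1][0]>b[1][1] else b[2]-90
    r=fit(plate,wts,[b[0][0],b[0][1],a0],"top")
    print("plate",t,np.round(b[0]),np.round(b[1]),round(b[2],1),"fit",np.round(r[0],1),round(r[1],3))
bot.camera("top")
for t,c in zip((12,36,20,28),[(633,-254,-6),(638,101,9),(619,-101,-10),(644,269,12)]):
    ms=bot.masks_of("top","stand12")
    k=min(ms,key=lambda r:np.hypot(*(topix2world([np.mean(np.nonzero(r["pixels"])[::-1],axis=1)],.01)[0,:2]*1e3-c[:2])))
    r=fit(stand(t/1e3),k["pixels"].astype(float),c,"top");print("stand",t,np.round(r[0],1),round(r[1],3))
for n in("angle_offcut","tube_offcut"): print([ (np.round(topix2world([k["uv"]],0)[0],3),k["confidence"]) for k in bot.mark_of("top",n)[:2]])
print(topix2world([(360,182),(357,178),(376,153)],.06))
E
```

```text
plate 12 [434. 351.] [13. 69.] 85.5 fit [433.8 351.   -3.7] 0.132
plate 36 [464.  59.] [71. 37.] 18.4 fit [464.6  58.8  16.8] 0.094
plate 20 [ 441. -212.] [69. 29.] 1.8 fit [ 4.418e+02 -2.149e+02 -3.000e-01] 0.26
plate 28 [ 470. -358.] [31. 71.] 86.4 fit [ 469.5 -359.2   -2.3] 0.272
stand 12 [ 666.4 -306.5  -74.8] 1.0
stand 36 [590.  133.   72.3] 1.0
stand 20 [648.6 -42.1 -88. ] 1.0
stand 28 [612.  290.3  57.6] 1.0
[(array([ 0.452, -0.081,  0.   ]), 0.65)]
[(array([0.479, 0.211, 0.   ]), 0.82)]
[[ 0.48824897 -0.25423156  0.06      ]
 [ 0.49771567 -0.24772234  0.06      ]
 [ 0.55531393 -0.29558767  0.06      ]]
```

```bash
sed -i 's|h=(t+6)/2;.*|h=(t+6)/2e3;ps=[box(-.04,.04,-(h+13e-3),h+13e-3,0,.006)]|' h.py
python3 - <<'E'
from h import *
im=cv2.imread("pics/top0.png");g=im.min(2)
for t,(x,y) in zip((20,28),[(343,203),(402,190)]):
    m=np.zeros_like(g);m[y-22:y+22,x-22:x+22]=1
    w=((g>241)&(m>0))*1.
    print(t,fit([box(-.035,.035,-t/2e3,t/2e3,.0599,.06)],w,[441,-217,0] if t==20 else [470,-362,-2],"top"))
bot.camera("top")
ms=bot.masks_of("top","stand12")
for t,c in zip((12,36,20,28),[(633,-254,-6),(638,101,9),(619,-101,-10),(644,269,12)]):
    k=min(ms,key=lambda r:np.hypot(*(topix2world([np.mean(np.nonzero(r["pixels"])[::-1],axis=1)],.01)[0,:2]*1e3-c[:2])))
    r=fit(stand(t),k["pixels"].astype(float),c,"top");print("stand",t,np.round(r[0],1),round(r[1],3))
E
```

```text
20 (array([ 442.90191742, -215.1021696 ,    2.00380658]), np.float64(0.09611899932386749))
28 (array([ 468.98923165, -359.04404669,   -1.90464865]), np.float64(0.07100103199174405))
stand 12 [ 638.1 -255.8   -7.3] 0.119
stand 36 [642.6 101.5   9.4] 0.068
stand 20 [ 622.9 -101.7  -11.5] 0.054
stand 28 [645.9 273.1  13. ] 0.082
```

```bash
cat > go.py <<'E'
import sys
from h import *
from scipy.spatial.transform import Rotation as R
# usage: go.py x y z yaw (mm,deg) [x y z yaw ...]; prints rows from the current pose through waypoints
o=bot.get_obs();p=o["ee_pos"]*100;r=R.from_euler("xyz",o["tcp_rot"],degrees=True)
print("at",np.round(p*10,1),np.round(o["tcp_rot"],1),"op",round(o["opening"]*1e3,1),"F",np.round(o["wrist_force"],1),"t",round(o["time"],1))
a=list(map(float,sys.argv[1:]))
for i in range(0,len(a),4):
    q=np.array(a[i:i+3])/10;t=R.from_euler("xyz",[180,0,a[i+3]],degrees=True)
    while 1:
        d=r.inv().apply(q-p);w=(r.inv()*t).as_rotvec()
        n=int(np.ceil(max(np.linalg.norm(d)/4.0-.02,np.linalg.norm(w)/.12-.02,1)))
        d=np.round(d/n,1 if n>1 else 2);w=np.round(w/n,3)
        print("[%g,%g,%g,%g,%g,%g,G]"%(*d,*w))
        p=p+r.apply(d);r=r*R.from_rotvec(w)
        if n==1:break
    print("--")
E
python3 go.py 434 351 130 176.3
```

```text
at [138.1 532.4 231.3] [180.    0.  165.5] op 85.6 F [-0.6  0.5 -0.7] t 1.1
[-3.3,-1,1,0,0,-0.019,G]
[-3.3,-1.1,1,0,0,-0.019,G]
[-3.3,-1.1,1,0,0,-0.019,G]
[-3.3,-1.2,1,0,0,-0.019,G]
[-3.2,-1.3,1,0,0,-0.019,G]
[-3.2,-1.3,1,0,0,-0.019,G]
[-3.2,-1.4,1,0,0,-0.019,G]
[-3.1,-1.4,1,0,0,-0.019,G]
[-3.1,-1.5,1.1,0,0,-0.019,G]
[-3.16,-1.61,1.03,0,0,-0.018,G]
--
```

```bash
python3 -m pendant '[[[-3.3,-1,1,0,0,-0.019,60],[-3.3,-1.1,1,0,0,-0.019,60],[-3.3,-1.1,1,0,0,-0.019,60],[-3.3,-1.2,1,0,0,-0.019,60],[-3.2,-1.3,1,0,0,-0.019,60]]]' 40
python3 -m pendant '[[[-3.2,-1.3,1,0,0,-0.019,60],[-3.2,-1.4,1,0,0,-0.019,60],[-3.1,-1.4,1,0,0,-0.019,60],[-3.1,-1.5,1,0,0,-0.019,60],[-3.2,-1.6,1,0,0,-0.018,60]]]'
python3 - <<'E'
from h import *
cv2.imwrite("pics/w1.png",bot.camera("wrist")[:,:,::-1])
E
python3 go.py 434 351 33 176.3
```

```text
time: 1.52
ee_pos: [0.2866, 0.4432, 0.181]
tcp_rot: [179.7, -0.0, 171.7]
wrist_force: [0.1, -0.1, 0.2]
opening: 0.0511
time: 1.93
ee_pos: [0.4428, 0.3497, 0.1291]
tcp_rot: [179.6, 0.1, 177.4]
wrist_force: [0.3, 1.5, 0.0]
opening: 0.0511
at [446.8 346.3 126.5] [1.798e+02 1.000e-01 1.773e+02] op 51.4 F [ 1.6 -4.9 -2.4] t 2.0
[0.4,0.1,3.1,0.001,0.001,0.006,G]
[0.5,0.1,3.1,0.002,0,0.006,G]
[0.42,0.17,3.15,0.001,0.001,0.006,G]
--
```

View pics/w1.png

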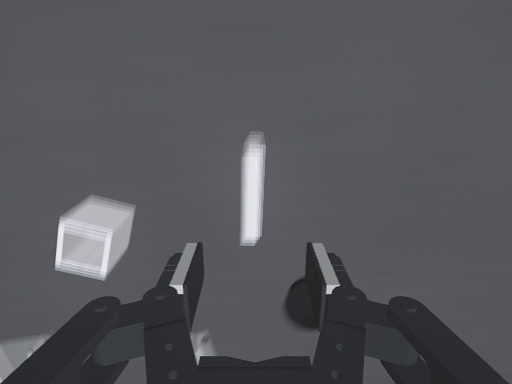

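```bash
python3 -m pendant '[[[0.9,0.2,2,0,0,0.015,60],[0,0,0,0,0,0,60],[0,0,0,0,0,0,60]]]'
cat >> h.py <<'E'
from scipy.spatial.transform import Rotation as Rn
def wrist(name=None):
    o=bot.get_obs();T=np.eye(4);T[:3,:3]=Rn.from_euler("xyz",o["tcp_rot"],degrees=True).as_matrix();T[:3,3]=o["ee_pos"]
    im=bot.camera("wrist")[:,:,::-1].copy()
    if name: cv2.imwrite(name,im)
    return im,T@bot.get_calibration("wrist")["T_tool_cam"]
def plate_top(im,pose,t,xy,z=.06,thr=225,n="wrist"):
    # fit the bright top near the expected place xy (mm)
    u=proj([[xy[0]/1e3,xy[1]/1e3,z]],n,pose)[0]
    g=im.min(2);lab=cv2.connectedComponentsWithStats((g>thr).astype(np.uint8))
    k=min(range(1,lab[0]),key=lambda i:np.hypot(*(lab[3][i]-u))-(lab[2][i,4]>300)*1000)
    pts=cv2.findNonZero((lab[1]==k).astype(np.uint8)).reshape(-1,2)
    w=topix2world(pts,z,n,pose)[:,:2]*1e3
    b=cv2.minAreaRect(w.astype(np.float32));return np.round(b[0],1),np.round(b[1],1),round(b[2],1),len(pts)
E
python3 - <<'E'
from h import *
im,P=wrist("pics/w2.png")
for th in(150,200,225,240):print(th,plate_top(im,P,12,(434,351),thr=th))
E
python3 go.py 434 351 33 176.3
```

```text
time: 2.23
ee_pos: [0.4409, 0.3457, 0.1049]
tcp_rot: [179.8, 0.1, 176.1]
wrist_force: [0.1, 0.0, 0.7]
opening: 0.0512
150 (array([428.9, 350.8]), array([11.7, 78.1]), 86.0, 2119)
200 (array([433.7, 350.4]), array([11. , 68.6]), 85.5, 1750)
225 (array([433.5, 353.1]), array([ 5.5, 67.7]), 86.6, 800)
at [440.5 345.7 104.5] [179.9   0.  176.1] op 51.6 F [ 0.5  0.2 -0.4] t 2.3
[0.3,0.2,3.6,0.001,0,-0.002,G]
[0.39,0.27,3.55,0.001,0,-0.001,G]
--Traceback (most recent call last):
  File "<stdin>", line 3, in <module>
  File "h.py", line 44, in plate_top
    k=min(range(1,lab[0]),key=lambda i:np.hypot(*(lab[3][i]-u))-(lab[2][i,4]>300)*1000)
ValueError: min() iterable argument is empty
```

```bash
python3 -m pendant '[[[0.4,0.3,2.4,0,0,0.012,60],[0.2,0.1,2.4,0,0,0,60],[0.1,0.1,1.5,0,0,0,60],[0,0,0.4,0,0,0,60]]]'; python3 go.py 434 350.5 32 175.5
```

```text
time: 2.62
ee_pos: [0.435, 0.3555, 0.0422]
tcp_rot: [179.5, 0.4, 175.7]
wrist_force: [-0.4, -0.2, -0.3]
opening: 0.0513
at [435.  355.5  42.2] [179.5   0.4 175.7] op 51.3 F [-0.4 -0.2 -0.3] t 2.6
[0.07,-0.52,1.02,0.009,0.007,0.003,G]
--
```

```bash
python3 -m pendant '[[[0.1,-0.5,0.9,0.008,0.007,0,60],[0,0,0,0,0,0,60]]]'; python3 go.py 434 350.5 32 175.5; python3 -m pendant '[[[0,0,0,0,0,0,0],[0,0,0,0,0,0,0],[0,0,0,0,0,0,0],[0,0,0,0,0,0,0],[0,0,0,0,0,0,0]]]' 60
```

```text
time: 2.78
ee_pos: [0.4331, 0.3514, 0.0338]
tcp_rot: [180.0, -0.0, 175.8]
wrist_force: [-0.3, -0.1, 0.1]
opening: 0.0513
at [433.1 351.4  33.8] [180.   -0.  175.8] op 51.3 F [-0.3 -0.1  0.1] t 2.8
[-0.1,-0.08,0.18,0.001,-0,0.006,G]
--
time: 3.2
ee_pos: [0.4347, 0.3527, 0.038]
tcp_rot: [179.8, 0.2, 175.9]
wrist_force: [-0.2, -0.9, -2.0]
opening: 0.0106
```

```bash
python3 -m pendant '[[[0,0,-3,0,0,0,0],[0,0,-3.5,0,0,0,0],[0,0,-3,0,0,0,0]]]'; python3 go.py 637 -256 135 173
```

```text
time: 3.45
ee_pos: [0.4314, 0.3497, 0.1286]
tcp_rot: [-179.7, -0.3, 175.8]
wrist_force: [1.3, 0.6, -1.8]
opening: 0.0108
at [431.4 349.7 128.6] [-179.7   -0.3  175.8] op 10.8 F [ 1.3  0.6 -1.8] t 3.5
[-1.6,-3.7,-0,-0,-0,0.003,G]
[-1.6,-3.7,-0,-0,-0,0.003,G]
[-1.6,-3.7,-0,-0,-0,0.003,G]
[-1.6,-3.7,-0,-0,-0,0.003,G]
[-1.6,-3.7,-0,-0,-0,0.003,G]
[-1.6,-3.6,-0,-0,-0.001,0.003,G]
[-1.6,-3.6,-0,-0,-0,0.003,G]
[-1.6,-3.6,-0.1,-0.001,-0.001,0.003,G]
[-1.6,-3.6,-0,-0,-0,0.003,G]
[-1.7,-3.7,-0.1,-0.001,-0.001,0.003,G]
[-1.7,-3.6,-0.1,-0,-0,0.003,G]
[-1.7,-3.6,-0,-0.001,-0.001,0.003,G]
[-1.7,-3.6,-0.1,-0,-0,0.003,G]
[-1.7,-3.7,-0,-0.001,-0.001,0.004,G]
[-1.7,-3.6,-0.1,-0,-0,0.003,G]
[-1.62,-3.65,-0.02,-0.001,-0.001,0.004,G]
--
```

```bash
python3 -m pendant '[[[-1.6,-3.7,-0.1,0,0,0.003,0],[-1.6,-3.7,-0.1,0,0,0.003,0],[-1.6,-3.7,-0.1,0,0,0.003,0],[-1.6,-3.7,-0.1,0,0,0.003,0],[-1.6,-3.7,-0.1,0,0,0.003,0]]]'
python3 -m pendant '[[[-1.6,-3.6,0,0,0,0.003,0],[-1.6,-3.6,0,0,0,0.003,0],[-1.6,-3.6,0,0,0,0.003,0],[-1.6,-3.6,0,0,0,0.003,0],[-1.6,-3.6,0,0,0,0.003,0]]]'
python3 -m pendant '[[[-1.7,-3.6,0,0,0,0.003,0],[-1.7,-3.4,0,0,0,0.003,0]]]'
python3 go.py 630 -256 120 173
```

```text
time: 3.87
ee_pos: [0.5, 0.1615, 0.1434]
tcp_rot: [179.7, 0.3, 175.7]
wrist_force: [0.5, 1.8, -0.9]
opening: 0.0109
time: 4.28
ee_pos: [0.5669, -0.0346, 0.1455]
tcp_rot: [179.6, 0.6, 174.8]
wrist_force: [0.1, 0.9, -0.9]
opening: 0.0107
time: 4.45
ee_pos: [0.5947, -0.1118, 0.1461]
tcp_rot: [179.6, 0.6, 174.4]
wrist_force: [2.1, 0.9, -0.2]
opening: 0.0111
at [ 594.7 -111.8  146.1] [179.6   0.6 174.4] op 11.1 F [ 2.1  0.9 -0.2] t 4.5
[-1.2,-3.5,0.6,0.002,0.003,0.006,G]
[-1.3,-3.5,0.7,0.001,0.003,0.006,G]
[-1.3,-3.5,0.6,0.002,0.002,0.006,G]
[-1.23,-3.47,0.69,0.001,0.003,0.006,G]
--
```

```bash
python3 -m pendant '[[[-1.3,-3.5,0.4,0.002,0.003,0.006,0],[-1.3,-3.5,0.4,0.002,0.003,0.006,0],[-1.2,-3,0.4,0.002,0.002,0.006,0],[-0.5,-2,0,0,0,0.006,0],[0,-0.5,0,0,0,0,0]]]'
python3 -m pendant '[[[0,0,0,0,0,0,0],[0,0,0,0,0,0,0]]]'
python3 - <<'E'
from h import *
im,P=wrist("pics/w3.png")
E
python3 go.py 637 -256 120 173
```

```text
time: 4.87
ee_pos: [0.6259, -0.2546, 0.1327]
tcp_rot: [-180.0, 0.2, 172.6]
wrist_force: [-0.7, 0.5, -1.3]
opening: 0.0107
time: 5.03
ee_pos: [0.6253, -0.2564, 0.1318]
tcp_rot: [-180.0, 0.2, 172.4]
wrist_force: [0.0, 0.9, -1.1]
opening: 0.011
at [ 625.3 -255.9  131.9] [-180.     0.2  172.5] op 10.8 F [ 0.5  0.9 -0.9] t 5.1
[-1.16,0.15,1.19,-0,0.003,-0.009,G]
--
```

View pics/w3.png

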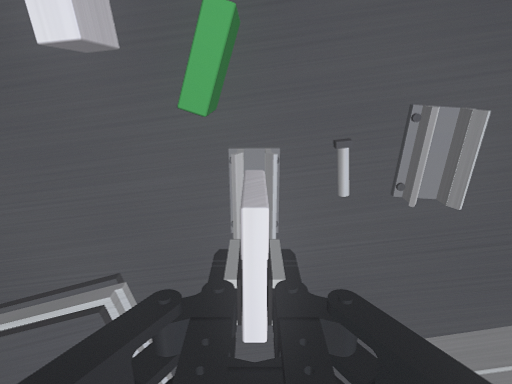

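```bash
cat >> h.py <<'E'
def overlay(im,P,items,n="wrist"):
    S=3;o=cv2.resize(im,None,fx=S,fy=S,interpolation=cv2.INTER_CUBIC)
    for ps,x,y,a in items:
        a=np.radians(a);R=np.array([[np.cos(a),-np.sin(a),0],[np.sin(a),np.cos(a),0],[0,0,1]])
        for p in ps:
            q=(proj(p@R.T+[x/1e3,y/1e3,0],n,P)+.5)*S
            cv2.polylines(o,[np.round(cv2.convexHull(q.astype(np.float32))).astype(np.int32)],True,(0,0,255),1)
    return o
E
python3 - <<'E'
from h import *
im=cv2.imread("pics/w3.png")
o=bot.get_obs();T=np.eye(4);T[:3,:3]=Rn.from_euler("xyz",[180,.2,172.4],degrees=True).as_matrix();T[:3,3]=[.6253,-.2562,.1318]
P=T@bot.get_calibration("wrist")["T_tool_cam"]
v=overlay(im,P,[(stand(12),638.1,-255.8,-7),(stand(20),622.9,-101.7,-11.5)])
cv2.imwrite("pics/o3.png",cv2.resize(v[280:900,560:1536],(800,508)))
E
```

```text
(no output)
```

View pics/o3.png

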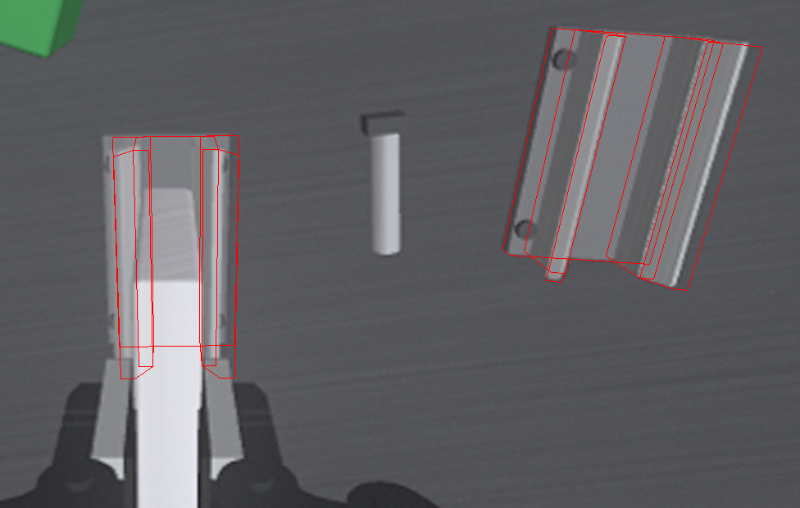

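```bash
python3 -m pendant '[[[-1.2,0.1,1,0,0.003,-0.008,0],[0,0,2.5,0,0,0,0],[0,0,1.5,0,0,0,0],[0,0,0,0,0,0,0]]]'; python3 go.py 638.5 -258 70 173
```

```text
time: 5.42
ee_pos: [0.6391, -0.2512, 0.0842]
tcp_rot: [-180.0, 0.3, 173.3]
wrist_force: [0.0, 0.3, -0.7]
opening: 0.0106
at [ 639.1 -251.2   84.2] [-180.     0.3  173.3] op 10.6 F [ 0.   0.3 -0.7] t 5.4
[-0.02,-0.68,1.42,-0.001,0.005,0.004,G]
--
```

```bash
python3 -m pendant '[[[0,-0.6,0.6,0,0.004,0.004,0],[0,0,0,0,0,0,0]]]'; python3 go.py 638.5 -258 68 173
```

```text
time: 5.58
ee_pos: [0.6384, -0.255, 0.0789]
tcp_rot: [-180.0, 0.0, 173.2]
wrist_force: [-0.5, -0.0, -1.9]
opening: 0.0106
at [ 638.4 -255.    78.9] [-180.     0.   173.2] op 10.6 F [-0.5 -0.  -1.9] t 5.6
[-0.05,-0.3,1.09,-0.001,0,0.003,G]
--
```

```bash
python3 -m pendant '[[[0,-0.3,0.6,0,0,0.003,0],[0,-0.1,0.6,0,0,0,0],[0,0,0,0,0,0,0]]]'; python3 go.py 638.5 -258 44 173
```

```text
time: 5.83
ee_pos: [0.6389, -0.259, 0.069]
tcp_rot: [-179.9, 0.2, 173.1]
wrist_force: [0.8, 0.6, -1.6]
opening: 0.011
at [ 638.9 -259.    69. ] [-179.9    0.2  173.1] op 11.0 F [ 0.8  0.6 -1.6] t 5.8
[0.06,0.09,2.5,-0.001,0.004,0.001,G]
--
```

```bash
python3 -m pendant '[[[0,0,0.8,0,0,0,0],[0,0,0.6,0,0,0,0],[0,0,0.4,0,0,0,0],[0,0,0.3,0,0,0,0]]]'; python3 go.py 638.5 -258 44 173
```

```text
time: 6.17
ee_pos: [0.6395, -0.2596, 0.0475]
tcp_rot: [-179.9, 0.3, 173.0]
wrist_force: [0.7, -0.1, -1.4]
opening: 0.0107
at [ 639.5 -259.6   47.5] [-179.9    0.3  173. ] op 10.7 F [ 0.7 -0.1 -1.4] t 6.2
[0.12,0.15,0.35,-0.002,0.006,0,G]
--
```

Sliding in cleanly; lower until contact.

```bash
python3 -m pendant '[[[0,0.1,0.3,0,0.003,0,0],[0,0,0.1,0,0,0,0],[0,0,0,0,0,0,0]]]'; python3 go.py 638.5 -258 44 173
```

```text
time: 6.42
ee_pos: [0.6393, -0.2584, 0.043]
tcp_rot: [-179.9, 0.1, 173.0]
wrist_force: [0.2, 0.3, -1.4]
opening: 0.0107
at [ 639.3 -258.4   43. ] [-1.799e+02  1.000e-01  1.730e+02] op 10.7 F [ 0.2  0.3 -1.4] t 6.4
[0.09,0.03,-0.1,-0.002,0.002,0,G]
--
```

```bash
python3 -m pendant '[[[0,0,0.2,0,0,0,0],[0,0,0.1,0,0,0,0]]]';python3 -m pendant '[[[0,0,0,0,0,0,30],[0,0,0,0,0,0,30],[0,0,0,0,0,0,30],[0,0,-2,0,0,0,40],[0,0,-3.5,0,0,0,40]]]';python3 -m pendant '[[[0,0,-3.5,0,0,0,50],[1,0,-2,0,0,0,50],[0,0,0,0,0,0,50]]]'
python3 - <<'E'
from h import *
im,P=wrist("pics/w4.png")
E
python3 go.py 470 -360 130 178
```

```text
time: 6.58
ee_pos: [0.6396, -0.2585, 0.043]
tcp_rot: [-179.9, 0.2, 173.0]
wrist_force: [-1.5, 0.3, 0.7]
opening: 0.0109
time: 7.0
ee_pos: [0.6366, -0.257, 0.091]
tcp_rot: [180.0, -0.4, 173.0]
wrist_force: [0.3, -0.1, 0.4]
opening: 0.0342
time: 7.25
ee_pos: [0.628, -0.2561, 0.1535]
tcp_rot: [-179.9, -0.1, 173.0]
wrist_force: [-0.1, 0.5, 0.9]
opening: 0.0427
at [ 628.4 -256.1  151.7] [-1.80e+02 -1.00e-01  1.73e+02] op 42.7 F [ 0.2 -0.3 -0. ] t 7.3
[2.9,-2.4,0.4,-0,-0,-0.017,G]
[2.9,-2.4,0.5,-0,-0.001,-0.017,G]
[3,-2.4,0.4,-0,-0,-0.018,G]
[3,-2.3,0.4,-0,-0.001,-0.017,G]
[3.07,-2.22,0.5,-0.001,-0,-0.018,G]
--
```

View pics/w4.png

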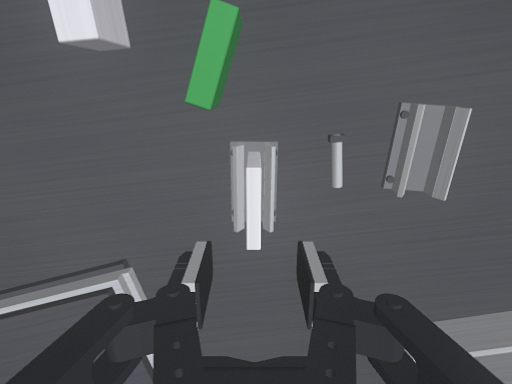

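```bash
python3 -m pendant '[[[2.9,-2.4,0.4,0,0,-0.017,75],[2.9,-2.4,0.5,0,0,-0.017,75],[3,-2.4,0.4,0,0,-0.018,75],[3,-2.2,0.4,0,0,-0.017,75],[2.3,-1.7,0.4,0,0,-0.016,75]]]'
python3 -m pendant '[[[0.3,-0.2,0.2,0,0,0,75],[0,0,0,0,0,0,75]]]'
python3 - <<'E'
from h import *
im,P=wrist("pics/w5.png")
for th in(215,225,235):
  try:print(th,plate_top(im,P,28,(469,-359),thr=th))
  except Exception as e:print(th,e)
E
python3 go.py 469 -359 30 178
```

```text
time: 7.72
ee_pos: [0.4778, -0.3532, 0.1224]
tcp_rot: [179.8, -0.3, 178.6]
wrist_force: [0.1, 0.2, 0.0]
opening: 0.064
time: 7.88
ee_pos: [0.4692, -0.3575, 0.1167]
tcp_rot: [179.7, -0.5, 178.4]
wrist_force: [1.2, -0.3, -0.7]
opening: 0.0638
215 (array([ 468.7, -361.1]), array([26. , 68.1]), 88.0, 3567)
225 (array([ 488.1, -374.3]), array([0., 0.]), 0.0, 1)
235 min() iterable argument is empty
at [ 469.6 -357.2  116.8] [179.7  -0.6 178.4] op 64.2 F [0.1 0.2 0. ] t 7.9
[-0,-0.1,2.9,0.002,-0.003,0.002,G]
[-0,-0.1,2.9,0.001,-0.003,0.002,G]
[-0,-0,2.88,0.002,-0.004,0.003,G]
--
```

```bash
python3 -m pendant '[[[0,-0.3,2.5,0.003,-0.008,0.006,75],[0,-0.2,2.5,0,0,0,75],[0,0,2,0,0,0,75],[0,0,0.7,0,0,0,75],[0,0,0,0,0,0,75]]]'; python3 go.py 469 -361 28 178
```

```text
time: 8.35
ee_pos: [0.474, -0.3599, 0.036]
tcp_rot: [179.9, 0.0, 178.2]
wrist_force: [-0.2, 0.5, 0.4]
opening: 0.0641
at [ 474.  -359.9   36. ] [179.9   0.  178.2] op 64.1 F [-0.2  0.5  0.4] t 8.3
[0.5,-0.12,0.79,0.002,0,0.003,G]
--
```

```bash
python3 -m pendant '[[[0.5,-0.1,0.8,0,0,0.003,75],[0,0,0.2,0,0,0,75],[0,0,0,0,0,0,75]]]'; python3 -m pendant '[[[0,0,0,0,0,0,0],[0,0,0,0,0,0,0],[0,0,0,0,0,0,0],[0,0,0,0,0,0,0]]]' 70;  python3 go.py 469 -361 28 178
```

```text
time: 8.6
ee_pos: [0.4706, -0.3599, 0.0263]
tcp_rot: [179.9, 0.1, 178.1]
wrist_force: [-0.1, -0.2, 0.7]
opening: 0.0638
time: 8.93
ee_pos: [0.4719, -0.3607, 0.0292]
tcp_rot: [-179.9, 0.3, 178.1]
wrist_force: [0.2, -0.6, -2.6]
opening: 0.0274
at [ 471.9 -360.7   29.2] [-179.9    0.3  178.1] op 27.4 F [ 0.2 -0.6 -2.6] t 8.9
[0.29,-0.04,0.12,-0.001,0.004,0.002,G]
--
```

```bash
python3 -m pendant '[[[0,0,-3,0,0.004,0,0],[0,0,-3.8,0,0,0,0],[0,0,-3,0,0,0,0]]]'; python3 go.py 648 273 130 193
```

```text
time: 9.18
ee_pos: [0.4681, -0.358, 0.1218]
tcp_rot: [179.6, -0.7, 178.1]
wrist_force: [0.1, -1.1, -2.3]
opening: 0.027
at [ 468.1 -358.   121.8] [179.6  -0.7 178.1] op 27.0 F [ 0.1 -1.1 -2.3] t 9.2
[-0.9,3.7,-0,0.001,-0.001,-0.015,G]
[-1,3.7,-0,0,-0.001,-0.015,G]
[-1,3.7,-0,0.001,-0.001,-0.015,G]
[-1.1,3.7,-0,0,-0.001,-0.015,G]
[-1.2,3.7,-0,0.001,-0,-0.015,G]
[-1.2,3.7,-0.1,0,-0.001,-0.015,G]
[-1.3,3.6,-0,0.001,-0,-0.015,G]
[-1.3,3.6,-0.1,0,-0.001,-0.015,G]
[-1.4,3.6,-0,0.001,-0,-0.016,G]
[-1.4,3.6,-0.1,0,-0.001,-0.015,G]
[-1.5,3.6,-0.1,0.001,-0,-0.016,G]
[-1.6,3.5,-0,0,-0.001,-0.015,G]
[-1.6,3.5,-0.1,0.001,-0,-0.016,G]
[-1.7,3.5,-0,0,-0.001,-0.015,G]
[-1.7,3.5,-0.1,0.001,-0,-0.016,G]
[-1.7,3.5,-0,0,-0.001,-0.015,G]
[-1.84,3.39,-0.08,0.001,-0,-0.016,G]
--
```

```bash
python3 -m pendant '[[[-0.9,3.7,-0.2,0.001,-0.001,-0.015,0],[-1,3.7,-0.2,0.001,-0.001,-0.015,0],[-1,3.7,-0.2,0.001,-0.001,-0.015,0],[-1.1,3.7,-0.2,0.001,-0.001,-0.015,0],[-1.2,3.7,-0.1,0.001,-0.001,-0.015,0]]]'
python3 -m pendant '[[[-1.2,3.7,-0.1,0.001,0,-0.015,0],[-1.3,3.6,-0.1,0.001,0,-0.015,0],[-1.3,3.6,0,0.001,0,-0.015,0],[-1.4,3.6,0,0.001,-0.001,-0.015,0],[-1.4,3.6,0,0,0,-0.015,0]]]'
python3 -m pendant '[[[-1.5,3.6,0,0.001,0,-0.016,0],[-1.6,3.5,0,0.001,0,-0.016,0]]]'
python3 go.py 648 273 125 193
```

```text
time: 9.6
ee_pos: [0.5231, -0.176, 0.1397]
tcp_rot: [-179.7, 0.2, -178.1]
wrist_force: [1.1, -0.0, -2.4]
opening: 0.027
time: 10.02
ee_pos: [0.5784, 0.0179, 0.1419]
tcp_rot: [-179.4, 0.4, -173.7]
wrist_force: [0.5, -0.5, -2.3]
opening: 0.0272
time: 10.18
ee_pos: [0.601, 0.0961, 0.1415]
tcp_rot: [-179.2, 0.4, -171.8]
wrist_force: [1.1, -0.2, -2.1]
opening: 0.0266
at [601.   96.1 141.5] [-179.2    0.4 -171.8] op 26.6 F [ 1.1 -0.2 -2.1] t 10.2
[-1.4,3.4,0.3,-0.003,0.001,-0.017,G]
[-1.5,3.3,0.3,-0.003,0.001,-0.017,G]
[-1.6,3.3,0.3,-0.003,0.001,-0.017,G]
[-1.6,3.3,0.3,-0.002,0.002,-0.017,G]
[-1.63,3.29,0.35,-0.003,0.001,-0.016,G]
--
```

```bash
python3 -m pendant '[[[-1.4,3.4,0.2,-0.003,0.001,-0.017,0],[-1.5,3.3,0.2,-0.003,0.001,-0.017,0],[-1.6,3.3,0.2,-0.003,0.001,-0.017,0],[-1.6,3,0.2,-0.002,0.002,-0.017,0],[-0.9,2,0.2,-0.002,0.001,-0.014,0]]]'
python3 -m pendant '[[[-0.2,0.5,0,0,0,0,0],[0,0,0,0,0,0,0],[0,0,0,0,0,0,0]]]'
python3 - <<'E'
from h import *
im,P=wrist("pics/w6.png")
v=overlay(im,P,[(stand(28),645.9,273.1,13),(stand(36),642.6,101.5,9.4)])
cv2.imwrite("pics/o6.png",cv2.resize(v[150:1000,100:1100],(800,680))[:600])
E
python3 go.py 648 273 100 193
```

```text
time: 10.6
ee_pos: [0.6446, 0.2679, 0.1295]
tcp_rot: [-180.0, 0.0, -166.7]
wrist_force: [0.9, -0.0, -2.5]
opening: 0.0268
time: 10.85
ee_pos: [0.6448, 0.2783, 0.1263]
tcp_rot: [180.0, -0.2, -166.4]
wrist_force: [0.2, -0.8, -2.6]
opening: 0.027
at [644.7 277.9 126.4] [ 180.    -0.2 -166.4] op 27.0 F [-0.4  0.5 -2.9] t 10.9
[-0.21,-0.55,2.64,0,-0.003,0.01,G]
--
```

View pics/o6.png

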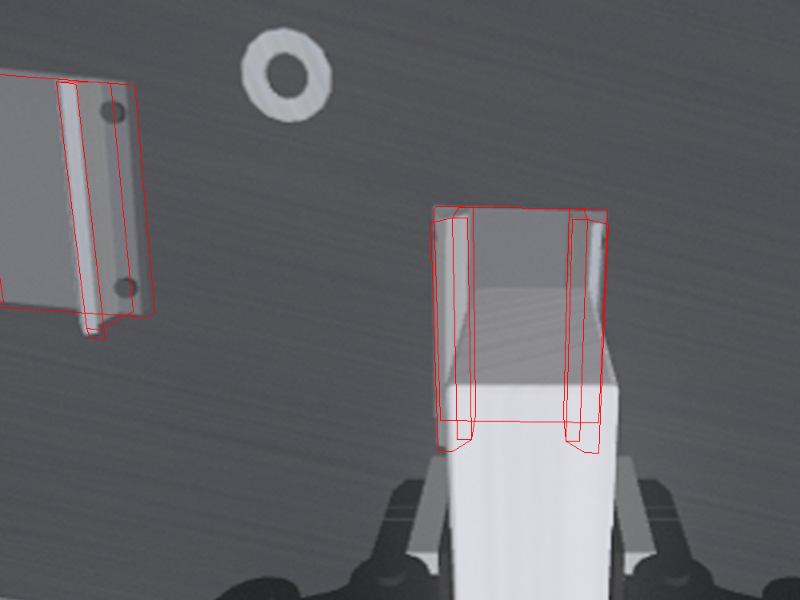

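```bash
python3 -m pendant '[[[-0.2,-0.6,2,0,-0.003,0.01,0],[0,0,2,0,0,0,0],[0,0,0.8,0,0,0,0],[0,0,0,0,0,0,0]]]'; python3 go.py 648.5 273.5 70 193
```

```text
time: 11.23
ee_pos: [0.649, 0.267, 0.0801]
tcp_rot: [-180.0, 0.2, -167.3]
wrist_force: [-0.3, -0.1, -2.7]
opening: 0.0272
at [649.  267.   80.1] [-180.     0.2 -167.3] op 27.2 F [-0.3 -0.1 -2.7] t 11.2
[-0.09,0.65,1.01,-0,0.004,-0.006,G]
--
```

```bash
python3 -m pendant '[[[-0.1,0.6,0.6,0,0.003,-0.004,0],[0,0,0.4,0,0,0,0],[0,0,0,0,0,0,0]]]'; python3 go.py 648.5 273.5 62 193
```

```text
time: 11.48
ee_pos: [0.6492, 0.2716, 0.0719]
tcp_rot: [-180.0, 0.1, -167.2]
wrist_force: [1.1, -0.7, -2.9]
opening: 0.0269
at [649.2 271.6  71.9] [-1.800e+02  1.000e-01 -1.672e+02] op 26.9 F [ 1.1 -0.7 -2.9] t 11.5
[0.02,0.2,0.99,-0,0.002,-0.004,G]
--
```

```bash
python3 -m pendant '[[[0,0.2,0.7,0,0.002,-0.003,0],[0,0.1,0.7,0,0,0,0],[0,0,0.6,0,0,0,0],[0,0,0.3,0,0,0,0]]]'; python3 go.py 648.5 273.5 35 193
```

```text
time: 11.82
ee_pos: [0.6496, 0.2756, 0.0496]
tcp_rot: [180.0, 0.2, -167.0]
wrist_force: [-0.7, -1.3, -3.2]
opening: 0.027
at [649.6 275.6  49.6] [ 180.     0.2 -167. ] op 27.0 F [-0.7 -1.3 -3.2] t 11.8
[0.16,-0.18,1.46,0,0.004,-0,G]
--
```

```bash
python3 -m pendant '[[[0.1,-0.2,0.6,0,0.003,0,0],[0,0,0.5,0,0,0,0],[0,0,0.3,0,0,0,0],[0,0,0.1,0,0,0,0]]]'; python3 go.py 648.5 273.5 35 193
```

```text
time: 12.15
ee_pos: [0.6488, 0.2735, 0.0348]
tcp_rot: [180.0, 0.1, -167.0]
wrist_force: [-5.5, -2.4, 10.3]
opening: 0.0273
at [648.8 273.5  34.8] [ 1.80e+02  1.00e-01 -1.67e+02] op 27.3 F [-5.5 -2.4 10.3] t 12.2
[0.03,0,-0.02,0.001,0.001,0,G]
--
```

```bash
python3 -m pendant '[[[0,0,0,0,0,0,55],[0,0,0,0,0,0,55],[0,0,0,0,0,0,55],[0,0,-2,0,0,0,55],[0,0,-3.5,0,0,0,55]]]';python3 -m pendant '[[[0,0,-3.5,0,0,0,60],[1,-1,-2,0,0,0,80],[0,0,0,0,0,0,80]]]'
python3 - <<'E'
from h import *
im,P=wrist("pics/w7.png")
v=overlay(im,P,[(stand(28),645.9,273.1,13)])
cv2.imwrite("pics/o7.png",cv2.resize(v,(640,480)))
E
python3 go.py 464 59 120 197
```

```text
time: 12.57
ee_pos: [0.6461, 0.2722, 0.0836]
tcp_rot: [-180.0, -0.5, -167.0]
wrist_force: [1.2, -0.1, -0.5]
opening: 0.0469
time: 12.82
ee_pos: [0.6402, 0.2607, 0.1469]
tcp_rot: [180.0, -0.1, -167.0]
wrist_force: [-0.3, -0.5, 0.5]
opening: 0.0685
at [640.5 261.5 145.2] [ 1.80e+02 -1.00e-01 -1.67e+02] op 68.1 F [-0.   0.9  0.7] t 12.9
[3.1,-2.3,0.4,0,-0,-0.01,G]
[3.1,-2.2,0.4,0,-0,-0.01,G]
[3.2,-2.2,0.4,0,-0,-0.01,G]
[3.2,-2.1,0.3,0,-0,-0.01,G]
[3.2,-2.1,0.4,0,-0.001,-0.01,G]
[3.2,-2.1,0.3,0,-0,-0.01,G]
[3.21,-2.09,0.35,0.001,-0.001,-0.009,G]
--
```

View pics/o7.png

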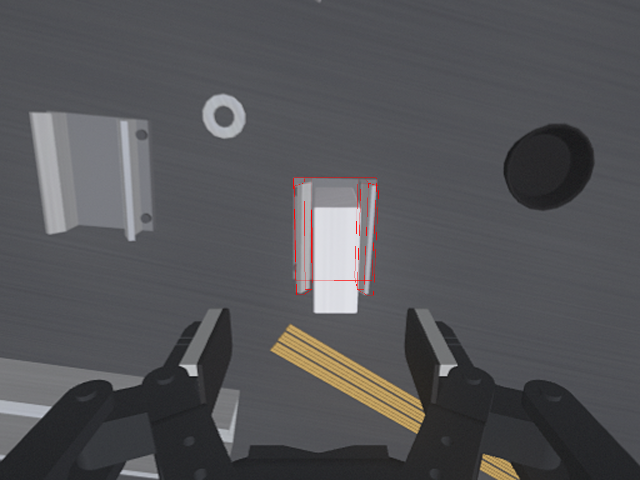

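```bash
python3 -m pendant '[[[3.1,-2.3,0.4,0,0,-0.01,85],[3.1,-2.2,0.4,0,0,-0.01,85],[3.2,-2.2,0.4,0,0,-0.01,85],[3.2,-2.1,0.4,0,0,-0.01,85],[3.2,-2.1,0.4,0,0,-0.01,85]]]'
python3 -m pendant '[[[3.2,-2.1,0.3,0,0,-0.01,85],[2.3,-1.5,0.3,0,0,-0.01,85],[0.3,-0.2,0,0,0,0,85],[0,0,0,0,0,0,85]]]'
python3 - <<'E'
from h import *
im,P=wrist("pics/w8.png")
for th in(200,215,225,235):
  try:print(th,plate_top(im,P,36,(464,59),thr=th))
  except Exception as e:print(th,e)
E
python3 go.py 464.5 59 27 197
```

```text
time: 13.28
ee_pos: [0.5128, 0.1178, 0.1124]
tcp_rot: [179.9, -0.6, -163.7]
wrist_force: [0.2, -0.2, 1.4]
opening: 0.0729
time: 13.62
ee_pos: [0.4595, 0.0589, 0.1004]
tcp_rot: [179.9, -1.0, -162.6]
wrist_force: [0.3, 0.9, -0.7]
opening: 0.0726
200 (array([463.7,  58.1]), array([68.9, 35.1]), 18.5, 5476)
215 (array([463.8,  58.2]), array([68.5, 34.5]), 18.3, 5330)
225 (array([467.2,  61.4]), array([59.1,  6. ]), 17.2, 458)
235 (array([483. , 195.2]), array([0., 0.]), 0.0, 1)
at [459.7  59.3 100.4] [ 179.9   -1.  -162.6] op 72.8 F [ 0.3  0.8 -0.6] t 13.7
[-0.3,-0.1,3.7,0.001,-0.009,0.003,G]
[-0.25,-0.08,3.63,0.001,-0.009,0.004,G]
--
```

Target (464, 58.5, yaw 198).

```bash
python3 -m pendant '[[[-0.3,-0.1,2.4,0.001,-0.012,-0.01,85],[-0.1,0,2.4,0,-0.006,0,85],[0,0,1.7,0,0,0,85],[0,0,0.5,0,0,0,85],[0,0,0,0,0,0,85]]]'; python3 go.py 464 58.5 26 198
```

```text
time: 14.08
ee_pos: [0.4678, 0.0634, 0.0271]
tcp_rot: [179.9, 0.2, -161.9]
wrist_force: [0.8, -0.7, 0.1]
opening: 0.0728
at [467.8  63.4  27.1] [ 179.9    0.2 -161.9] op 72.8 F [ 0.8 -0.7  0.1] t 14.1
[0.51,-0.35,0.11,0.002,0.004,0.002,G]
--
```

```bash
python3 -m pendant '[[[0.5,-0.4,0.2,0,0.004,0,85],[0,0,0,0,0,0,85]]]';python3 -m pendant '[[[0,0,0.1,0,0,0,0],[0,0,0,0,0,0,0],[0,0,0,0,0,0,0],[0,0,0,0,0,0,0]]]' 80; python3 go.py 464 58.5 26 198
```

```text
time: 14.25
ee_pos: [0.4648, 0.0588, 0.0253]
tcp_rot: [179.9, -0.1, -161.8]
wrist_force: [-0.1, -0.9, -0.1]
opening: 0.0725
time: 14.58
ee_pos: [0.4667, 0.0591, 0.027]
tcp_rot: [179.9, 0.1, -161.8]
wrist_force: [-0.1, 0.2, -4.7]
opening: 0.035
at [466.7  59.1  27. ] [ 1.799e+02  1.000e-01 -1.618e+02] op 35.0 F [-0.1  0.2 -4.7] t 14.6
[0.28,0.02,0.1,0.002,0.002,0.003,G]
--
```

```bash
python3 -m pendant '[[[0,0,-3,0,0.002,0,0],[0,0,-3.8,0,0,0,0],[0,0,-3,0,0,0.02,0]]]'; python3 go.py 644 101 128 189.5
```

```text
time: 14.83
ee_pos: [0.4618, 0.0583, 0.1201]
tcp_rot: [179.8, -0.8, -163.0]
wrist_force: [1.1, -0.2, -4.5]
opening: 0.0352
at [461.8  58.3 120.1] [ 179.8   -0.8 -163. ] op 35.2 F [ 1.1 -0.2 -4.5] t 14.8
[-3.7,-0.3,-0.2,0.001,-0.003,0.026,G]
[-3.7,-0.1,-0.2,0.001,-0.003,0.026,G]
[-3.8,-0.1,-0.2,0,-0.003,0.027,G]
[-3.7,0.1,-0.2,0.001,-0.003,0.026,G]
[-3.79,0.13,-0.15,0,-0.003,0.027,G]
--
```

```bash
python3 -m pendant '[[[-3.7,-0.3,-0.2,0.001,-0.003,0.026,0],[-3.7,-0.1,-0.2,0.001,-0.003,0.026,0],[-3.8,0,-0.2,0,-0.003,0.026,0],[-3.6,0.1,-0.2,0.001,-0.003,0.026,0],[-2.5,0.1,-0.1,0,-0.003,0.024,0]]]'
python3 -m pendant '[[[-0.5,0,0,0,0,0,0],[0,0,0,0,0,0,0],[0,0,0,0,0,0,0]]]'
python3 - <<'E'
from h import *
im,P=wrist("pics/w9.png")
v=overlay(im,P,[(stand(36),642.6,101.5,9.4),(stand(20),622.9,-101.7,-11.5)])
cv2.imwrite("pics/o9.png",cv2.resize(v[150:1000,0:1100],(800,618))[:600])
E
python3 go.py 645 101.5 100 189.5
```

```text
time: 15.25
ee_pos: [0.6352, 0.0993, 0.1387]
tcp_rot: [-180.0, 0.7, -170.7]
wrist_force: [-0.7, 0.6, -3.8]
opening: 0.0346
time: 15.5
ee_pos: [0.6435, 0.1011, 0.135]
tcp_rot: [-180.0, 0.5, -170.8]
wrist_force: [-0.4, -0.3, -3.7]
opening: 0.0346
at [643.1 101.  134.9] [-180.     0.5 -170.8] op 34.8 F [-0.8 -0.  -5.2] t 15.6
[-0.16,0.02,3.49,-0,0.009,-0.005,G]
--
```

View pics/o9.png

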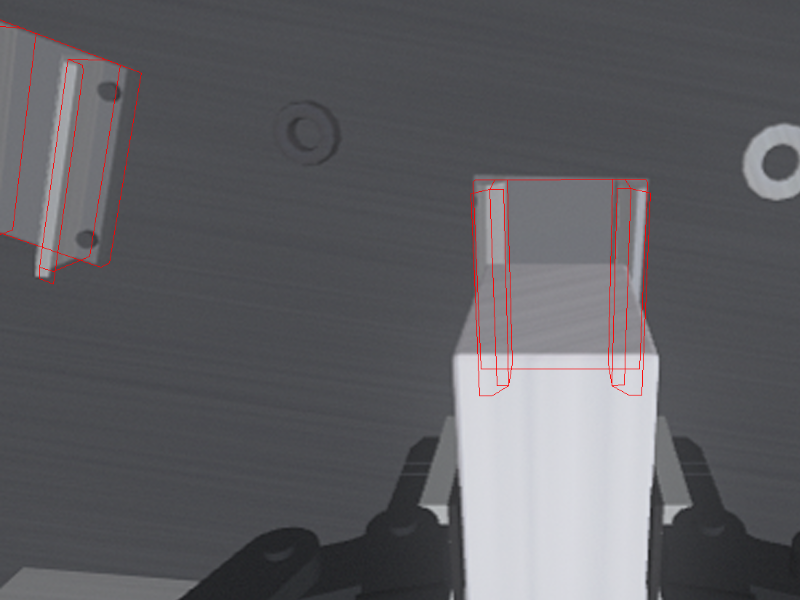

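```bash
python3 -m pendant '[[[-0.2,0.1,2.2,0,0.006,-0.004,0],[0,0,2.4,0,0,0,0],[0,0,1.2,0,0,0,0],[0,0,0,0,0,0,0]]]'; python3 go.py 645.5 102 65 189.5
```

```text
time: 15.88
ee_pos: [0.642, 0.1014, 0.0773]
tcp_rot: [-180.0, 0.2, -170.5]
wrist_force: [-0.8, -0.1, -5.4]
opening: 0.0353
at [642.  101.4  77.3] [-180.     0.2 -170.5] op 35.3 F [-0.8 -0.1 -5.4] t 15.9
[-0.35,0,1.23,-0,0.003,-0,G]
--
```

```bash
python3 -m pendant '[[[-0.3,0,0.8,0,0.003,0,0],[0,0,0.7,0,0,0,0],[0,0,0.6,0,0,0,0],[0,0,0.2,0,0,0,0]]]'; python3 go.py 645.5 102 33 189.5
```

```text
time: 16.22
ee_pos: [0.6447, 0.1015, 0.056]
tcp_rot: [-180.0, 0.2, -170.5]
wrist_force: [0.3, -0.8, -4.5]
opening: 0.035
at [644.7 101.5  56. ] [-180.     0.2 -170.5] op 35.0 F [ 0.3 -0.8 -4.5] t 16.2
[-0.08,0.03,2.3,-0,0.003,-0,G]
--
```

```bash
python3 -m pendant '[[[0,0,0.7,0,0.002,0,0],[0,0,0.6,0,0,0,0],[0,0,0.5,0,0,0,0],[0,0,0.3,0,0,0,0],[0,0,0.1,0,0,0,0]]]'; python3 go.py 645.5 102 33 189.5
```

```text
time: 16.63
ee_pos: [0.6454, 0.1016, 0.0328]
tcp_rot: [-180.0, 0.1, -170.5]
wrist_force: [1.5, 2.8, 13.2]
opening: 0.0348
at [645.4 101.6  32.8] [-1.800e+02  1.000e-01 -1.705e+02] op 34.8 F [ 1.5  2.8 13.2] t 16.6
[-0.02,0.04,-0.02,-0,0.002,-0,G]
--
```

```bash
python3 -m pendant '[[[0,0,0,0,0,0,65],[0,0,0,0,0,0,65],[0,0,0,0,0,0,65],[0,0,-2,0,0,0,65],[0,0,-3.5,0,0,0,65]]]';python3 -m pendant '[[[0,0,-3.5,0,0,0,65],[1,-1,-2,0,0,0,65],[0,0,0,0,0,0,65]]]'
python3 - <<'E'
from h import *
im,P=wrist("pics/w10.png")
E
python3 go.py 443 -217 120 181
```

```text
time: 17.05
ee_pos: [0.6433, 0.1013, 0.0842]
tcp_rot: [-180.0, -0.2, -170.5]
wrist_force: [-0.0, -0.7, 0.3]
opening: 0.0559
time: 17.3
ee_pos: [0.6371, 0.0902, 0.1501]
tcp_rot: [-180.0, 0.3, -170.5]
wrist_force: [-0.4, 0.4, 1.3]
opening: 0.0556
at [637.5  90.9 148.6] [-180.     0.3 -170.5] op 55.4 F [-0.6  0.4  0.6] t 17.4
[2.4,-2.7,0.3,0,0.001,0.015,G]
[2.4,-2.8,0.3,0,0.001,0.015,G]
[2.3,-2.8,0.3,0,0,0.015,G]
[2.3,-2.8,0.3,0,0.001,0.015,G]
[2.3,-2.9,0.3,0,0,0.015,G]
[2.2,-2.9,0.3,0,0.001,0.015,G]
[2.2,-2.9,0.2,0,0,0.015,G]
[2.1,-2.9,0.3,0,0.001,0.015,G]
[2.1,-3,0.2,0,0,0.015,G]
[2.09,-3,0.29,0,0.001,0.014,G]
--
```

View pics/w10.png

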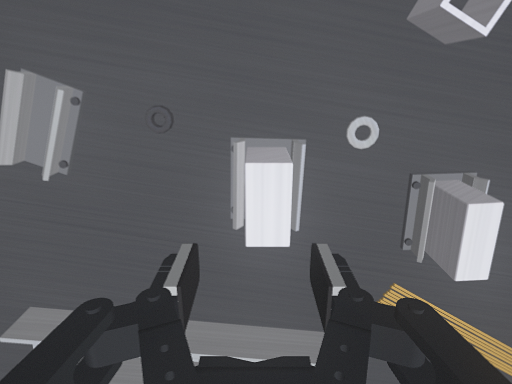

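plate36 is seated in its slot (cols 246–291, rows 147–246) and plate28 still stands (right). On to plate20.

```bash
python3 -m pendant '[[[2.4,-2.7,0.3,0,0.001,0.015,65],[2.4,-2.8,0.3,0,0.001,0.015,65],[2.3,-2.8,0.3,0,0,0.015,65],[2.3,-2.8,0.3,0,0.001,0.015,65],[2.3,-2.9,0.3,0,0,0.015,65]]]'
python3 -m pendant '[[[2.2,-2.9,0.3,0,0.001,0.015,65],[2.2,-2.9,0.2,0,0,0.015,65],[2.1,-2.9,0.3,0,0.001,0.015,65],[2.1,-3,0.2,0,0,0.015,65],[1.2,-1.9,0.1,0,0,0.012,65]]]'
python3 -m pendant '[[[0,-0.2,0,0,0,0,65],[0,0,0,0,0,0,65]]]'
python3 - <<'E'
from h import *
im,P=wrist("pics/w11.png")
for th in(200,215,225):
  try:print(th,plate_top(im,P,20,(443,-216),thr=th))
  except Exception as e:print(th,e)
E
python3 go.py 443 -216 30 180
```

```text
time: 17.77
ee_pos: [0.541, -0.0622, 0.1282]
tcp_rot: [179.9, 0.3, -174.4]
wrist_force: [0.3, -0.4, -0.6]
opening: 0.0554
time: 18.18
ee_pos: [0.4456, -0.2104, 0.1111]
tcp_rot: [179.8, -0.0, -178.7]
wrist_force: [0.5, 1.2, 0.6]
opening: 0.0556
time: 18.35
ee_pos: [0.4429, -0.2156, 0.1093]
tcp_rot: [179.8, -0.1, -179.1]
wrist_force: [-0.9, -0.1, -0.2]
opening: 0.0561
200 (array([ 441.3, -217.6]), array([68.9, 19. ]), 1.7, 2854)
215 (array([ 441. , -217.4]), array([68.3, 18.7]), 1.7, 2806)
225 (array([ 441. , -216.6]), array([68.1,  7.9]), 1.3, 716)
at [ 443.1 -215.2  109.3] [ 1.798e+02 -1.000e-01 -1.790e+02] op 55.4 F [ 0.6  0.4 -0.8] t 18.4
[-0,-0.1,4,0.002,-0.001,0.008,G]
[-0.01,0,3.93,0.001,-0.001,0.009,G]
--
```

Plate20 at (441.2, −217.5, 1.7°), white one; yaw 181.5.

```bash
python3 -m pendant '[[[0.2,-0.3,2.4,0,0,-0.009,65],[0,0,2.4,0,0,0,65],[0,0,2,0,0,0,65],[0,0,0.7,0,0,0,65],[0,0,0,0,0,0,65]]]'; python3 go.py 441 -217.5 30 181.6
```

```text
time: 18.82
ee_pos: [0.4449, -0.2141, 0.0317]
tcp_rot: [179.8, 0.0, -178.1]
wrist_force: [0.9, 0.1, 0.1]
opening: 0.0553
at [ 444.9 -214.1   31.7] [ 179.8    0.  -178.1] op 55.3 F [0.9 0.1 0.1] t 18.8
[0.4,-0.33,0.17,0.003,0.001,0.005,G]
--
```

```bash
python3 -m pendant '[[[0.4,-0.4,0.3,0.003,0,0.005,65],[0,0,0,0,0,0,65]]]';python3 -m pendant '[[[0,0,0.1,0,0,0,0],[0,0,0,0,0,0,0],[0,0,0,0,0,0,0],[0,0,0,0,0,0,0],[0,0,0,0,0,0,0]]]' 60; python3 go.py 441 -217.5 30 181.6
```

```text
time: 18.98
ee_pos: [0.4417, -0.2171, 0.0291]
tcp_rot: [180.0, 0.0, -178.3]
wrist_force: [-0.6, -0.0, -0.0]
opening: 0.0552
time: 19.4
ee_pos: [0.4435, -0.2177, 0.0315]
tcp_rot: [-179.9, 0.3, -178.3]
wrist_force: [0.5, -0.1, -2.3]
opening: 0.0195
at [ 443.5 -217.7   31.5] [-179.9    0.3 -178.3] op 19.5 F [ 0.5 -0.1 -2.3] t 19.4
[0.25,0.03,0.14,-0.002,0.005,0.002,G]
--
```

```bash
python3 -m pendant '[[[0,0,-3,0,0.004,0,0],[0,0,-3.8,0,0,0,0],[0,0,-3,0,0,0.02,0]]]'; python3 go.py 622 -102 128 168.5
```

```text
time: 19.65
ee_pos: [0.4393, -0.2157, 0.1251]
tcp_rot: [179.8, -0.6, -179.4]
wrist_force: [0.8, -0.9, -1.6]
opening: 0.0192
at [ 439.3 -215.7  125.1] [ 179.8   -0.6 -179.4] op 19.2 F [ 0.8 -0.9 -1.6] t 19.6
[-3.1,1.9,-0.1,0,-0.002,0.035,G]
[-3,2,-0.1,0.001,-0.002,0.035,G]
[-2.9,2.1,-0.1,0,-0.002,0.035,G]
[-2.8,2.1,-0,0.001,-0.002,0.035,G]
[-2.8,2.3,-0,0,-0.002,0.035,G]
[-2.7,2.33,-0.08,0.001,-0.002,0.036,G]
--
```

```bash
python3 -m pendant '[[[-3.1,1.9,-0.2,0,-0.002,0.035,0],[-3,2,-0.2,0,-0.002,0.035,0],[-2.9,2.1,-0.1,0,-0.002,0.035,0],[-2.8,2.1,0,0,-0.002,0.035,0],[-2.8,2.2,0,0,-0.002,0.035,0]]]'
python3 -m pendant '[[[-1.8,1.5,0,0,-0.002,0.03,0],[-0.3,0.2,0,0,0,0,0],[0,0,0,0,0,0,0]]]'
python3 - <<'E'
from h import *
im,P=wrist("pics/w12.png")
v=overlay(im,P,[(stand(20),622.9,-101.7,-11.5)])
cv2.imwrite("pics/o12.png",cv2.resize(v[150:1000,300:1300],(706,600)))
E
python3 go.py 625 -102 100 168.5
```

```text
time: 20.07
ee_pos: [0.5964, -0.1241, 0.1411]
tcp_rot: [-179.9, 0.7, 169.5]
wrist_force: [0.8, 0.3, -1.8]
opening: 0.0192
time: 20.32
ee_pos: [0.6258, -0.1063, 0.1394]
tcp_rot: [180.0, 0.8, 167.9]
wrist_force: [-0.2, -1.8, -2.0]
opening: 0.0192
at [ 625.3 -106.5  139.3] [180.    0.8 167.9] op 19.0 F [-0.9  0.7 -2.1] t 20.4
[0.17,0.44,3.93,0,0.013,-0.011,G]
--
```

View pics/o12.png

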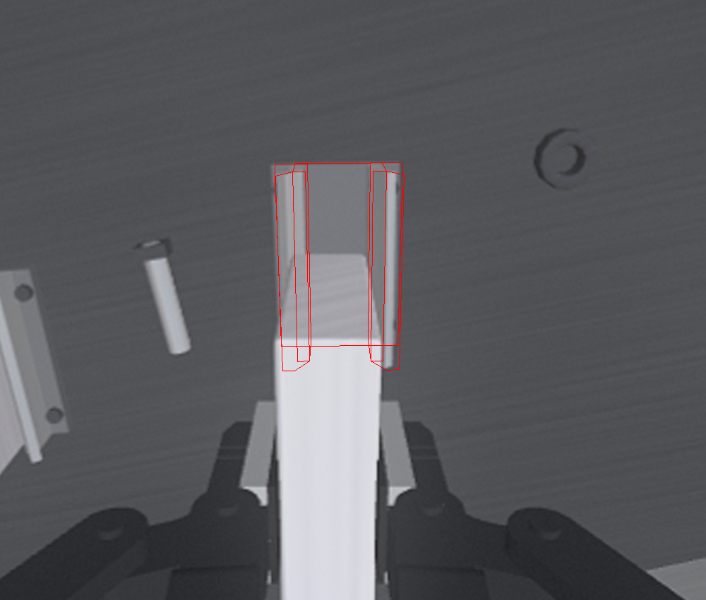

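```bash
python3 -m pendant '[[[0.1,0.4,2.2,0,0.008,-0.01,0],[0,0,2.4,0,0.004,0,0],[0,0,1.2,0,0,0,0],[0,0,0,0,0,0,0]]]'; python3 go.py 625 -102.3 70 168.5
```

```text
time: 20.7
ee_pos: [0.623, -0.1053, 0.0812]
tcp_rot: [-180.0, 0.1, 168.4]
wrist_force: [-1.0, -0.1, -2.2]
opening: 0.019
at [ 623.  -105.3   81.2] [-1.800e+02  1.000e-01  1.684e+02] op 19.0 F [-1.  -0.1 -2.2] t 20.7
[-0.13,0.33,1.12,-0,0.002,-0.001,G]
--
```

```bash
python3 -m pendant '[[[-0.2,0.4,0.5,0,0.002,-0.001,0],[0,0,0.4,0,0,0,0],[0,0,0,0,0,0,0]]]'; python3 go.py 625 -102.3 60 168.5
```

```text
time: 20.95
ee_pos: [0.6249, -0.1031, 0.0735]
tcp_rot: [-180.0, 0.0, 168.4]
wrist_force: [0.1, 0.3, -2.6]
opening: 0.0194
at [ 624.9 -103.1   73.5] [-180.     0.   168.4] op 19.4 F [ 0.1  0.3 -2.6] t 20.9
[0.01,0.08,1.35,-0.001,0.001,-0.002,G]
--
```

```bash
python3 -m pendant '[[[0,0.1,0.7,0,0,0,0],[0,0,0.6,0,0,0,0],[0,0,0.5,0,0,0,0],[0,0,0.2,0,0,0,0]]]'; python3 go.py 625 -102.3 37.5 168.5
```

```text
time: 21.28
ee_pos: [0.6265, -0.1025, 0.0548]
tcp_rot: [-180.0, 0.3, 168.4]
wrist_force: [-0.8, 0.1, -2.4]
opening: 0.019
at [ 626.5 -102.5   54.8] [-180.     0.3  168.4] op 19.0 F [-0.8  0.1 -2.4] t 21.3
[0.16,-0.01,1.73,-0,0.005,-0.002,G]
--
```

```bash
python3 -m pendant '[[[0.1,0,0.7,0,0.004,0,0],[0,0,0.5,0,0,0,0],[0,0,0.3,0,0,0,0],[0,0,0.2,0,0,0,0],[0,0,0,0,0,0,0]]]'; python3 go.py 625 -102.3 37 168.5
```

```text
time: 21.7
ee_pos: [0.6254, -0.1022, 0.0369]
tcp_rot: [-180.0, 0.1, 168.4]
wrist_force: [-0.5, 0.6, -2.1]
opening: 0.0191
at [ 625.4 -102.2   36.9] [-1.800e+02  1.000e-01  1.684e+02] op 19.1 F [-0.5  0.6 -2.1] t 21.7
[0.04,-0.02,-0.01,-0,0.001,-0.002,G]
--
```

```bash
python3 -m pendant '[[[0,0,0.2,0,0,0,0],[0,0,0.1,0,0,0,0]]]';python3 -m pendant '[[[0,0,0,0,0,0,45],[0,0,0,0,0,0,45],[0,0,0,0,0,0,45],[0,0,-2,0,0,0,45],[0,0,-3.5,0,0,0,45]]]';python3 -m pendant '[[[0,0,-3.8,0,0,0,60],[1.5,0,-3.5,0,0,0,60],[3,0,-3.5,0,0,0,60],[3.5,0,-2,0,0,0,60],[3.5,0,0,0,0,0,60]]]';python3 -m pendant '[[[3.5,0,0,0,0,0,60],[2.5,0,0,0,0,0,60],[0.5,0,0,0,0,0,60],[0,0,0,0,0,0,60],[0,0,0,0,0,0,60]]]'
python3 - <<'E'
from h import *
im,P=wrist("pics/w13.png")
t=bot.camera("top")[:,:,::-1];s=bot.camera("scene")[:,:,::-1]
S={12:(638.1,-257.8,-7),20:(622.9,-102,-11.5),28:(645.9,273.1,13),36:(642.6,101.5,9.4)}
g=t.min(2)
for k,(x,y,a) in S.items():
    pl=box(-.035,.035,-k/2e3,k/2e3,.0659,.066)
    u=proj([[x/1e3,y/1e3,.066]])[0].astype(int);m=np.zeros_like(g);m[u[1]-18:u[1]+18,u[0]-18:u[0]+18]=1
    r=fit([pl],((g>238)&(m>0))*1.,[x,y,a],"top");d=r[0][:2]-[x,y];A=np.radians(a)
    print(k,"in slot x,y",np.round([d@[np.cos(A),np.sin(A)],d@[-np.sin(A),np.cos(A)]],1),"da",round(r[0][2]-a,1),round(r[1],2))
c=lambda i,x0,x1,y0,y1:cv2.resize(i[y0:y1,x0:x1],(800,int(800*(y1-y0)/(x1-x0))),interpolation=cv2.INTER_CUBIC)
cv2.imwrite("pics/end.png",cv2.resize(np.vstack([c(t,90,430,90,220),c(s,140,380,120,310)]),(600,702-105)))
for n in("angle_offcut","tube_offcut"): print([ (np.round(topix2world([k["uv"]],0)[0],3),k["confidence"]) for k in bot.mark_of("top",n)[:2]])
E
python3 go.py
```

```text
time: 21.87
ee_pos: [0.6256, -0.1022, 0.0368]
tcp_rot: [-180.0, 0.2, 168.4]
wrist_force: [-1.8, -0.2, 0.3]
opening: 0.0195
time: 22.28
ee_pos: [0.6225, -0.1016, 0.0855]
tcp_rot: [-180.0, -0.4, 168.4]
wrist_force: [1.2, 0.7, 0.5]
opening: 0.0381
time: 22.7
ee_pos: [0.5149, -0.0795, 0.2182]
tcp_rot: [-180.0, -0.2, 168.4]
wrist_force: [0.8, 0.8, 0.8]
opening: 0.0511
time: 23.12
ee_pos: [0.4457, -0.0652, 0.2225]
tcp_rot: [180.0, 0.3, 168.4]
wrist_force: [0.9, 0.6, 0.3]
opening: 0.0509
12 in slot x,y [-2.2 -6.3] da 15.0 inf
20 in slot x,y [ 1.7 -4.7] da 0.4 inf
28 in slot x,y [10.4  2.2] da -6.1 inf
36 in slot x,y [ 0.6 -0.2] da 1.5 inf
[]
[(array([0.479, 0.217, 0.   ]), 0.49)]
at [446.1 -65.3 221.6] [-180.     0.2  168.4] op 51.1 F [-0.2  0.2 -0.1] t 23.4h.py:33: RuntimeWarning: divide by zero encountered in scalar divide
  return r.x,r.fun/mask.sum()
```

View pics/end.png

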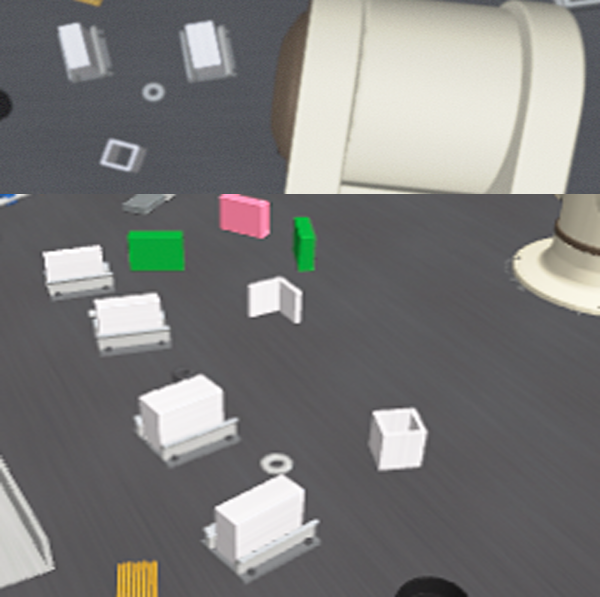

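View pics/w13.png

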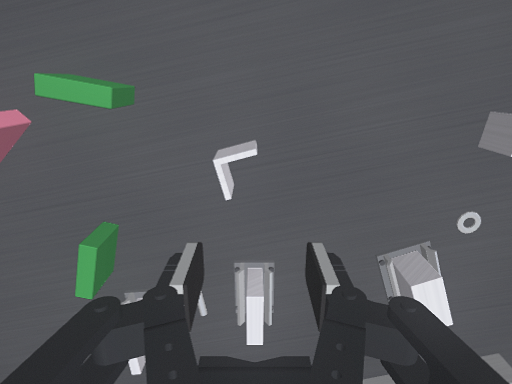

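```bash
python3 -m pendant '[[[0.8,3.8,0,0,0,0,60],[0.8,3.8,0,0,0,0,60],[0.8,3.8,0,0,0,0,60],[0.8,3.8,0,0,0,0,60],[0.8,3.8,0,0,0,0,60]]]';python3 -m pendant '[[[1,3.8,0,0,0,0,60],[1,3.8,0,0,0,0,60],[1,3.8,0,0,0,0,60],[0,2,0,0,0,0,60],[0,0,0,0,0,0,60]]]'
python3 - <<'E'
from h import *
t=bot.camera("top")[:,:,::-1];cv2.imwrite("pics/top2.png",t);g=t.min(2)
S={12:(638.1,-257.8,-7),20:(622.9,-102,-11.5),28:(645.9,273.1,13),36:(642.6,101.5,9.4)}
for k,(x,y,a) in S.items():
    u=proj([[x/1e3,y/1e3,.066]])[0].astype(int);m=np.zeros_like(g);m[u[1]-19:u[1]+19,u[0]-19:u[0]+19]=1
    mx=np.percentile(g[m>0],97);w=((g>mx-12)&(m>0))*1.
    r=fit([box(-.035,.035,-k/2e3,k/2e3,.0659,.066)],w,[x,y,a],"top");d=r[0][:2]-[x,y];A=np.radians(a)
    print(k,mx,"in slot x,y",np.round([d@[np.cos(A),np.sin(A)],d@[-np.sin(A),np.cos(A)]],1),"da",round(r[0][2]-a,1),round(r[1],2))
for n in("angle_offcut","tube_offcut"): print([ (np.round(topix2world([k["uv"]],0)[0],3),k["confidence"]) for k in bot.mark_of("top",n)[:2]])
E
python3 go.py
```

```text
time: 23.78
ee_pos: [0.449, 0.1287, 0.2186]
tcp_rot: [-179.8, 0.0, 167.5]
wrist_force: [1.8, -0.3, 0.2]
opening: 0.0512
time: 24.2
ee_pos: [0.4486, 0.2802, 0.214]
tcp_rot: [-179.7, -0.2, 167.8]
wrist_force: [0.1, 0.8, -0.0]
opening: 0.0513
12 248.0 in slot x,y [ 0.2 -0.2] da 0.3 0.13
20 248.0 in slot x,y [0.6 1.2] da -0.3 0.08
28 249.0 in slot x,y [0.6 0.3] da -0.3 0.06
36 249.0 in slot x,y [0.4 0.2] da 0.4 0.05
[(array([0.478, 0.21 , 0.   ]), 0.59), (array([ 0.449, -0.092,  0.   ]), 0.52)]
[(array([0.48 , 0.209, 0.   ]), 0.61), (array([ 0.645, -0.26 ,  0.   ]), 0.32)]
at [448.4 276.4 214.8] [-179.7   -0.2  167.6] op 51.2 F [-0.2  0.2 -0.1] t 24.4
```

```bash
python3 -c "
from workcell import bot
print(bot.job_done())"
```

```text
the job is handed in; nothing more can be done
None
```

All four plates are in their matching slots, and I handed the job in at about 24.4 s of the 112 s allowed. I left the two offcuts and the green and pink look-alikes alone.

- **Plates:** in the last top-camera check every plate was within about 1.5 mm of its slot's middle both ways and within 0.5° of its line. The scene picture showed all four upright.
- **Slot floor:** I took this from TCP height and wrist force at release. Force showed contact for all four, clearly for plates 28 and 36, and more weakly for plates 12 and 20, where the plate's weight came off the wrist.
- **Offcuts:** both still stood in the pictures. The tube's network mark stayed within about 2 mm. The angle's mark read about 11 mm from its first reading, but that last reading was a low-confidence, second-ranked hit. Nothing came near the angle, so I put this down to detector noise.
- **Failed check:** the first end check of the plates gave no usable numbers because the arm blocked part of the top view. I moved the arm aside and repeated it, and the plate figures above come from that second check.

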